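# Fence the display cage, free its sagging bolt and hold the gate ajar

## Robot

A 7-joint arm with a two-finger parallel gripper is mounted at the origin on the work surface. World frame = base frame: x ahead of the robot, y to its left, z up, the work surface at z = 0. Lengths are in m, angles in rad, forces in N, time in s.
With the tool pointing down it reaches from about 0.35 to 0.9 m from the base axis. Payload 8.1 kg.
Tool frame: the origin (TCP) lies midway between the tips of the shut fingers; the grasp point (between the pads) lies arm.grasp_offset behind it (arm.grasp_offset is the distance from the TCP to the grasp point, in m); z points along the fingers, y is the line along which they close (so a half turn about z gives the same grasp; the last joint's range is limited). The gripper opens to 92 mm and grips with 3 to 60 N. Pads are 19 mm wide; open, the fingers measure 130 mm over their backs; the gripper's body (75 mm by 190 mm) begins 47 mm behind the grasp point.
Start: joints at [-1.225, 0.434, 0.025, 1.573, -0.012, 1.134, -0.075], TCP at [0.271, 0.563, 0.203] pointing down, gripper open.
Joint ranges: [-2.62, 2.62], [-0.44, 2.09], [-1.27, 1.32], [0.08, 2.57], [-1.32, 4.46], [0.12, 2], [-2.74, 2.74]. Speed limits (rad/s): [2.22, 2.22, 3.01, 3.01, 3.14, 3.14, 3.14].

## Interface

Orientations are given as a rotation vector (axis times angle).
In Python, from cell import observe, imaging, arm gives the robot as it stands.
- The arm moves only by the tool apply_moves, never from a script. Its argument "commands" is a list of rows, each a list of 5 numbers: the opening in per cent of the stroke, from 0 (shut) to 100 (fully open), then the shift along the world's x, y, z in units of 0.06 m (1.0 is 0.06 m), then the turn about the world's z in units of 0.5 rad (1.0 is 0.5 rad). A call has 1 to 12 rows; each row shifts and turns the commanded pose from where the row before left it; what a row does not reach is not made up. A row lasts 1/8 s, in which the tool goes at most 62.5 mm and 10.7 degrees, less where a joint would pass 70% of its speed; a pose out of reach is approached as far as the arm can. A call with a number of a shift or a turn outside -1 to 1 is refused whole. A call with a gripper value outside its range is refused whole. The fingers move at their own pace and stop on an object; "newtons" is the grip in N (left out, the last holds). Time passes only in rows, so rows that do not move let the fingers close. It gives the time, the measured TCP pose, the force, the opening and the grip force at its end, in the units of the state.
- observe(): the state, without advancing time (a new reading comes with each control period).
- imaging.get_image(name): name is "scene" or "top"; returns (picture, depth): 480x640x3 uint8, red, green, blue; 480x640 float32, m along the optical axis (not along the pixel's ray), 0 where there is no reading.
- imaging.camera_params(name): a dict with "camera_matrix" (3x3 intrinsics, pixels), "origin" and "rotation" of the camera in the world. Camera axes: x right, y up, looking along -z (the intrinsics and any distortion apply to the point x, -y, -z); pixel columns grow to the right and rows downward; lengths in m; the calibration is good to about 2 mm. A picture is of the moment at which its call begins. camera_params takes no time and is no camera call.
- arm.sign_off(): hands the job in; it is judged then, once.
The state is a dict: "clock": time; "joints": joint angles; "dq": joint speeds; "joint_efforts": joint torques, N m; "position": TCP position; "ee_rot": TCP orientation; "force": force on the tool from outside, world axes, zero at the start; "ft_torque": the same for the moment, N m; "width": opening from 0.0 (shut) to 1.0 (fully open); "gripper_force": force on a finger pad.
Only numpy, scipy, OpenCV 4.12 (cv2) and the standard library are available. Lean on these libraries where they do the work, as an engineer would, in place of code of your own. Each camera call takes 0.05 s, during which the arm holds its last target. There are 200 camera calls.

## Task

First pick up the wooden stop strip and lay it on the table flush along the front edge of the jewellery cage's base board, about centred on it, so that nothing slides off, and let go of it. Then take the knob of the cage's sagging barrel bolt, lift the bolt over the upturned lip of its bent keeper while pulling it back towards the hinge, and swing the gate ajar towards the strip until its free edge has come about 7 cm out. The gate pulls itself shut, so finish while still holding it there, keep the strip flush, and leave the jar, the compact and the bangle where they are.

Things in the scene. Friction and masses are not known exactly. Their poses are not given: they have to be found in the camera images.
- strip: loose pale wooden stop strip, a bar 220 mm long (its own y), 40 mm wide (x) and 30 mm tall (z), about 0.22 kg, lying on the table; an upright wooden grip lug stands on the middle of its top: 14 mm thick along the strip's length, 22 mm across it, from 30 to 70 mm above the table. Origin: centre of the underside. The strip is the same both ways round; either long side may face the board
- strip_lug (a point): centre of the grip lug, 52 mm above the strip's underside; pinch the lug's two flat faces, i.e. close the fingers along the strip's length
- strip_end_a (a point): middle of the strip's +y end face (on its centre line, 15 mm above the underside)
- strip_end_b (a point): middle of the strip's -y end face (on its centre line, 15 mm above the underside)
- cage: fixed display cage of brass wire on a dark wooden base board. Its x points from the front edge into the cage, y along the front to the gate's hinge side, z up. Origin: on the table, below the middle of the shut gate. Base board 15 mm thick, x = -105 to +145 mm, y = -150 to +150 mm; wire roof 125 mm above the table, behind the gate. The latch post stands at y = -117 mm
- keeper_lip (a point): middle of the top of the bent steel keeper's upturned lip (5 mm thick, a 10 mm notch for the rod in its middle), on the latch post at cage y = -105 mm, 144 mm above the table. Beyond it, at y = -109 to -135 mm, the keeper is an open-topped channel 34 mm wide over its walls, whose tops are 182 mm above the table: keep the fingers clear of it
- board_edge (a point): middle of the base board's straight front edge, on its vertical front face, 7.5 mm above the table; axes as the cage's (x into the cage, y along the edge). A flush strip has its centre line 20 mm in front of this face
- gate (a joint): opening angle of the gate, rad: 0 shut, grows as the free edge swings out to the cage's -x, over the base board, to at most 0.9; a spring pulls it shut with 0.2 Nm at 0 and 1.0 Nm/rad more (about 0.55 Nm at 0.35 rad). It cannot open while the bolt's head is in the keeper
- gate_hinge (a point): a point on the vertical hinge line of the gate (at cage x = 0, y = +105 mm), 130 mm above the table
- gate_stile (a point): top of the gate's free stile, 193 mm from the hinge line, 130 mm above the table; the gate is 14 mm thick and hangs from 35 to 130 mm above the table
- bolt (a joint): how far the bolt is drawn back along the gate, m: 0 home, grows towards the hinge, at most 0.034; the bolt's head is clear of the keeper's lip beyond 0.024 and may be lowered then. About 1.2 N of friction, no spring
- bolt_lift (a joint): how far the bolt is lifted, rad, about its rear end (100 mm from the hinge line when home, 152 mm above the table): 0 sagging, at most 0.22. It falls back by its weight, about 1.5 N at the knob. Its head hooks behind the keeper's lip after about 4 mm of draw unless lifted by more than 0.10 rad, the knob by more than 7 mm; raising the knob 11 mm gives about 0.16 rad
- knob (a point): centre of the bolt's steel ball knob, 24 mm diameter on a 10 mm stem that rises from the rod; 176 mm above the table while the bolt sags; 172 mm from the hinge line when home, above the gate's plane. 25 mm of room towards the keeper: best pinched from above with the fingers closing across the gate (along the gate's normal)
- bead_jar: bystander: closed glass jar with a brass cap, 68 mm diameter, 85 mm tall; origin at the centre of its underside
- compact: bystander: round brass powder compact, 72 mm diameter, 21 mm tall; origin at the centre of its underside
- bangle: bystander: brass bangle, 68 mm outside diameter, lying on the base board in the cage; origin at the centre of its underside
Not all that is in view belongs to the job. Of the things like the strip, leave any that is black or orange; of the rest the larger one is meant.

How it is judged:
On the way, in this order (a step that is already met when the one before it is completed fails the run):
1. the strip lies flush along the board's front edge, let go of (x of strip_end_a in the frame of board_edge between -0.023 and -0.018 m and x of strip_end_b in the frame of board_edge between -0.023 and -0.018 m and y of strip in the frame of board_edge between -0.04 and 0.04 m and angle between strip's own z axis and vertical below 0.05 rad and contact force between the fingers and strip below 0.2 N and linear speed of strip below 0.02 m/s), for 0.3 s.
2. the bolt is lifted clear of the keeper's lip and drawn back (value of joint bolt above 0.0245 m), for 0.1 s.
At the end, for the whole second after the job is handed in: gate still, 0.22 to 0.50 rad open (free edge 4 to 9 cm out), held by the fingers (over 0.5 N on gate or bolt), not resting on the strip; both ends of the strip's side within 3 mm of the board edge, its middle within 40 mm of the edge's middle, strip upright (value of joint gate between 0.22 and 0.5 rad and velocity of joint gate between -0.05 and 0.05 rad/s and contact force between the fingers and gate above 0.5 N and contact force between gate and strip below 0.1 N and x of strip_end_a in the frame of board_edge between -0.023 and -0.018 m and x of strip_end_b in the frame of board_edge between -0.023 and -0.018 m and y of strip in the frame of board_edge between -0.04 and 0.04 m and angle between strip's own z axis and vertical below 0.05 rad); the arm keeps its last pose, push and grip.
It fails at once if the jar, compact or bangle is moved more than 30 mm (distance of any of bead_jar, compact, bangle from where it was at the start of the episode above 0.03 m).
It also fails if it takes over 72 s, if anything falls off the work surface, if the arm or the gripper's body presses on something with over 40 N, if the wrist force passes 120 N, or if a joint passes its speed limit or range.

## Working session

There is one attempt and no reset: what is moved stays moved. The work goes in short steps, Python scripts to look and compute and a tool call to move; the robot and the scene stay as the last step left them, time stands still between calls to the robot, and variables do not carry over. Pictures are saved under pics/ and viewed, at most 10 in all, crops included, and the job is handed in when it is done.

Besides the shell and the picture viewer there is one more tool, called after "Call:" as a command line: name --pt "numbers of a row" for each row, then --argument value for the rest. apply_moves: Moves the arm, as the interface text tells. Its arguments: {"type":"object","properties":{"commands":{"type":"array"},"newtons":{"type":"number"}},"required":["commands"]}

```bash
mkdir -p pics; cat > h.py <<'E'
import numpy as np, cv2
from cell import observe, imaging, arm
def cam(n):
    p=imaging.camera_params(n); return np.array(p["camera_matrix"]),np.array(p["origin"]),np.array(p["rotation"])
def ray(n,u,v):
    K,o,R=cam(n); d=np.linalg.inv(K)@np.array([u,v,1.]); return o,R@np.array([d[0],-d[1],-d[2]])
def plane(n,u,v,z):
    o,d=ray(n,u,v); return o+d*(z-o[2])/d[2]
def proj(n,P):
    K,o,R=cam(n); c=R.T@(np.array(P)-o); q=K@np.array([c[0],-c[1],-c[2]]); return q[:2]/q[2]
def cloud(n,depth):
    K,o,R=cam(n); v,u=np.mgrid[:480,:640]; d=np.stack([u,v,np.ones_like(u)],-1)@np.linalg.inv(K).T*depth[...,None]
    d=d*[1,-1,-1]; return d@R.T+o
def save(n,tag):
    im,de=imaging.get_image(n); cv2.imwrite(f"pics/{tag}.png",im[...,::-1]); np.savez(f"{tag}.npz",im=im,de=de); return im,de
E
python3 - <<'E'
from h import *
for n in("scene","top"):
    save(n,n+"0"); p=imaging.camera_params(n); print(n,p)
print(observe(),arm.grasp_offset)
E
```

```text
scene {'camera_matrix': array([[485.15174429,   0.        , 321.1671789 ],
       [  0.        , 485.15174429, 235.34605368],
       [  0.        ,   0.        ,   1.        ]]), 'origin': array([1.23842235, 0.26538313, 0.79331906]), 'rotation': array([0.58928779, 0.83470134, 1.79542037])}
top {'camera_matrix': array([[530.25613547,   0.        , 321.39794201],
       [  0.        , 530.25613547, 247.18311215],
       [  0.        ,   0.        ,   1.        ]]), 'origin': array([ 0.42149177, -0.00601251,  1.43251919]), 'rotation': array([ 0.05342916, -0.07314957, -1.59125368])}
{'clock': 0.1, 'joints': array([-1.22457387,  0.43516107,  0.02499397,  1.57401612, -0.01156999,
        1.13398146, -0.07508444]), 'dq': array([-3.86136911e-04, -1.71636674e-03,  8.62818275e-04, -2.56254418e-03,
        8.08449520e-05, -3.17005252e-04, -9.30282342e-04]), 'joint_efforts': array([ 3.08803370e-03, -6.69123030e+01,  9.87865515e-01, -3.15147150e+01,
       -6.05630293e-02,  3.73822055e-02,  4.39235532e-05]), 'position': array([0.27104878, 0.56262271, 0.20271502]), 'ee_rot': array([-6.99163346e-01, -3.06264717e+00,  2.22025307e-03]), 'force': array([0.74185011, 0.30374339, 0.3161164 ]), 'ft_torque': array([-0.01985201,  0.0160209 ,  0.01088454]), 'gripper_force': 0.0, 'width': 0.9987995057640198} 0.0188
```

View pics/scene0.png

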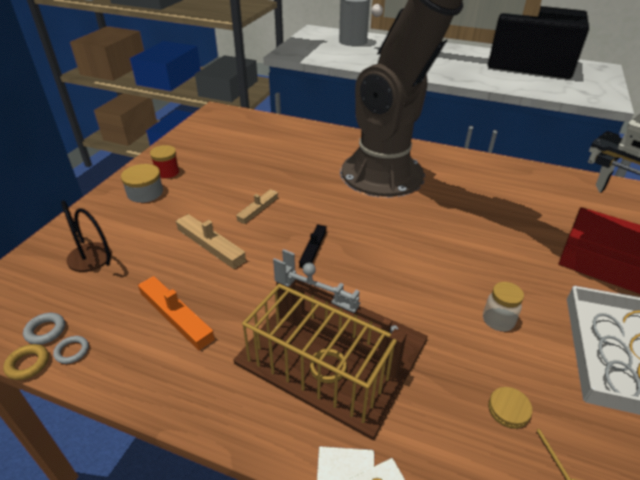

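View pics/top0.png

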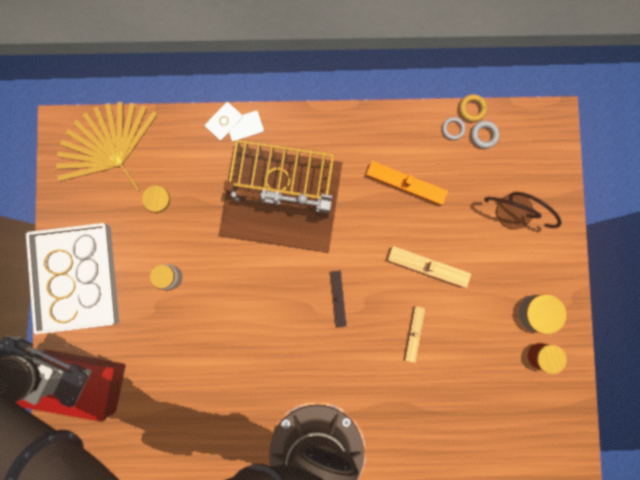

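Top view: the candidates are the large pale strip (428,267), a small pale one (415,335), a black one (338,298) and an orange one (406,183). By the description it is the one at (428,267). The board's front edge runs about (220,237)–(329,251), and the keeper is near (325,203).

```bash
sed -i 's/np.array(p\["rotation"\])$/cv2.Rodrigues(np.array(p["rotation"]))[0]/' h.py
cat > m.py <<'E'
from h import *
def strip(tag,n="top"):
    z=np.load(tag+".npz"); im,de=z["im"],z["de"]; P=cloud(n,de)
    return im,de,P
if __name__=="__main__":
    im,de,P=strip("top0")
    hsv=cv2.cvtColor(im,cv2.COLOR_RGB2HSV)
    print("strip hsv",hsv[262,405],hsv[272,450],"board",hsv[230,270],hsv[215,300],"table",hsv[300,250],"P strip",P[262,405],P[300,250])
    m=((hsv[...,1]<150)&(hsv[...,2]>150)).astype(np.uint8); m[:, :370]=0;m[:,490:]=0;m[:220]=0;m[310:]=0
    cs=max(cv2.findContours(m,0,2)[0],key=cv2.contourArea); r=cv2.minAreaRect(cs); print(r)
    print([plane("top",*q,0.03).round(4) for q in cv2.boxPoints(r)])
    for t,s in (("top0",(190,290,130,270)),("scene0",(240,370,240,350))):
        pass
    a=cv2.resize(im[125:305,200:480],None,fx=2.8,fy=2.8,interpolation=2)
    b=np.load("scene0.npz")["im"][170:340,150:430]; b=cv2.resize(b,None,fx=2.8,fy=2.8,interpolation=2)
    cv2.imwrite("pics/ca.png",a[...,::-1]); cv2.imwrite("pics/cb.png",b[...,::-1])
E
python3 m.py
```

```text
strip hsv [ 20 117 247] [ 22 110 250] board [ 11 168 146] [ 12 162 112] table [ 12 164 223] P strip [ 0.49027464 -0.24605291  0.02786494] [0.39848748 0.16917965 0.00301615]
((429.0596923828125, 266.5672607421875), (85.14269256591797, 17.31153106689453), 19.3845157623291)
[array([ 0.495 , -0.1954,  0.03  ]), array([ 0.5381, -0.2121,  0.03  ]), array([ 0.4584, -0.423 ,  0.03  ]), array([ 0.4156, -0.4058,  0.03  ])]
```

View pics/ca.png

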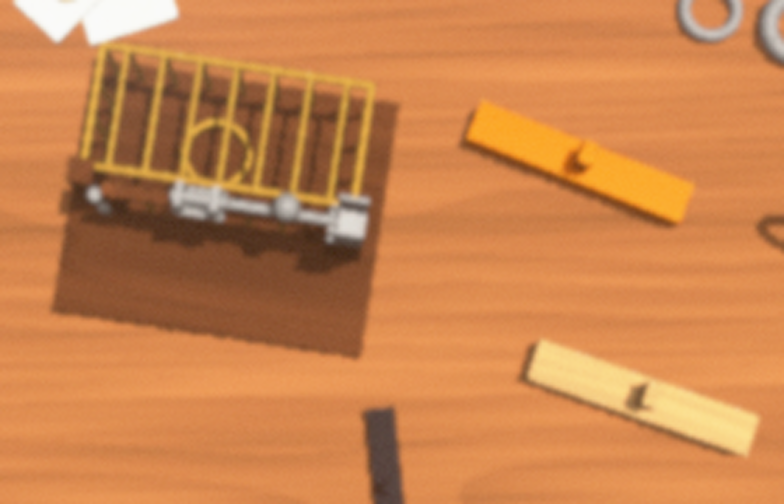

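View pics/cb.png

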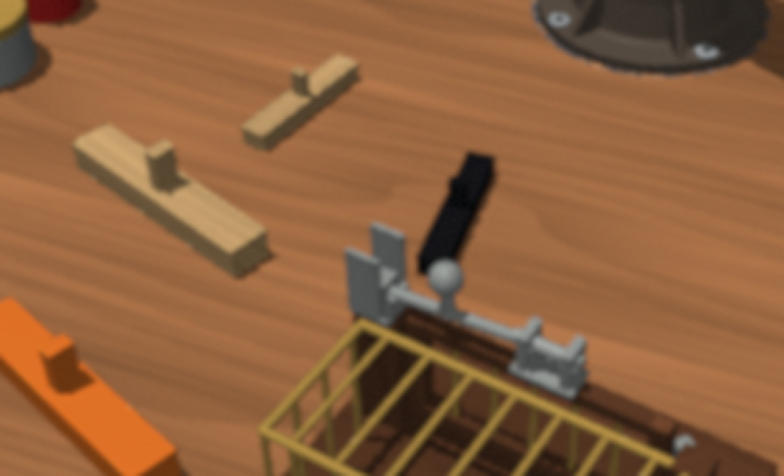

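The crops confirm the choice: the pale strip with its lug, top crop (640,397) and scene crop (160,165). They also show the knob at top crop (287,206) and scene crop (445,277).

```bash
cat > m2.py <<'E'
from h import *
def tri(a,b):
    (o1,d1),(o2,d2)=ray("top",*a),ray("scene",*b)
    s=np.linalg.lstsq(np.stack([d1,-d2],1),o2-o1,rcond=None)[0]; p,q=o1+s[0]*d1,o2+s[1]*d2
    return (p+q)/2,np.linalg.norm(p-q)
def edge(im):
    g=cv2.GaussianBlur(im[...,0].astype(np.float32),(0,0),1.2); d=np.diff(g,axis=0); pts=[]
    for u in range(228,323):
        c=237+(u-220)*14/109; r0=int(c)-7; w=np.clip(d[r0:r0+15,u],0,None); k=w.argmax(); s=slice(max(0,k-2),k+3)
        pts.append((u,r0+.5+(np.arange(15)[s]*w[s]).sum()/w[s].sum()))
    pts=np.array(pts,np.float32); vx,vy,x,y=cv2.fitLine(pts,cv2.DIST_HUBER,0,.01,.01).ravel()
    return lambda u:(u,y+(u-x)*vy/vx)
if __name__=="__main__":
    im=np.load("top0.npz")["im"]
    e=edge(im); A,B=plane("top",*e(228),.015),plane("top",*e(322),.015); print("edge",A,B)
    yd=(A-B)[:2]/np.linalg.norm((A-B)[:2]); print("edge yaw (y dir)",np.arctan2(-yd[0],yd[1]))
    # board ends along edge: value profile just inside the edge
    for z,(lo,hi) in (("L",(205,240)),("R",(310,345))):
        row=[im[int(round(e(u)[1]-6)),u,0] for u in range(lo,hi)]; d=np.diff(np.array(row,float)); k=np.abs(d).argmax(); u=lo+k+.5; print(z,u,plane("top",u,e(u)[1]-6,.015))
    print("knob",tri((302.5,198.6),(308.9,268.9)))
    print("lug", tri((200+640/2.8,125+397/2.8),(150+160/2.8,170+165/2.8)))
    s=plane("top",429.06,266.57,.03); print("strip",s)
    bx=np.array([[.495,-.1954],[.5381,-.2121],[.4584,-.423],[.4156,-.4058]]); y=(bx[0]+bx[1]-bx[2]-bx[3])/2; print(y, "strip yaw",np.arctan2(-y[0],y[1]), np.linalg.norm(y))
    st=observe(); R=cv2.Rodrigues(st["ee_rot"])[0]; print("tool y",R[:,1])
E
python3 m2.py
```

```text
edge [0.56665916 0.22473469 0.015     ] [ 0.52240237 -0.02634632  0.015     ]
edge yaw (y dir) -0.17447280136485646
L 218.5 [0.58731185 0.25001141 0.015     ]
R 329.5 [ 0.53500075 -0.04674934  0.015     ]
knob (array([0.64002384, 0.02024272, 0.17565291]), np.float64(0.0008737395026877327))
lug (array([ 0.47721398, -0.30719528,  0.04995933]), np.float64(0.007966161516447547))
strip [ 0.47668364 -0.30918838  0.03      ]
[0.07955 0.21065] strip yaw -0.36108373629118584 0.2251702133942232
tool y [ 0.43395841  0.9009318  -0.00141216]
```

Call:
apply_moves --pt "100 0.23 -0.9 0.2 0.09" --pt "100 0.23 -0.9 0 0.09" --pt "100 0.23 -0.9 0 0" --pt "100 0.23 -0.9 0 0" --pt "100 0.23 -0.9 0 0" --pt "100 0.23 -0.9 0 0" --pt "100 0.23 -0.9 0 0" --pt "100 0.23 -0.9 0 0" --pt "100 0.23 -0.9 0 0" --pt "100 0.23 -0.9 0 0" --pt "100 0.23 -0.9 0 0" --pt "100 0.23 -0.9 0 0"

```text
clock: 1.6
position: [0.4368, -0.0866, 0.2155]
ee_rot: [0.56, 3.091, 0.001]
force: [0.5, 1.5, 0.3]
width: 0.998
gripper_force: 0.0
```

Call:
apply_moves --pt "100 0.23 -0.9 0 0" --pt "100 0.23 -0.9 0 0" --pt "100 0.23 -0.9 0 0" --pt "100 0 0 0 0"

```text
clock: 2.1
position: [0.4776, -0.2517, 0.2152]
ee_rot: [-0.57, -3.089, 0.004]
force: [-1.2, 0.3, 0.0]
width: 0.998
gripper_force: 0.0
```

```bash
cat > st.py <<'E'
from h import *
s=observe(); R=cv2.Rodrigues(s["ee_rot"])[0]; y=R[:,1]; y=y*np.sign(y[1])
print("t",s["clock"],"p",s["position"].round(4),"yaw",np.arctan2(-y[0],y[1]).round(4),"zaxis",R[:,2].round(3),"F",s["force"].round(2),"T",s["ft_torque"].round(2),"w",round(s["width"],3),"g",round(s["gripper_force"],2),"q",s["joints"].round(2))
E
python3 st.py
```

```text
t 2.1 p [ 0.4776 -0.2517  0.2152] yaw -0.3652 zaxis [-0.001 -0.003 -1.   ] F [-1.17  0.26  0.04] T [0.08 0.02 0.01] w 0.998 g 0.0 q [-0.07  0.31  0.59  1.8  -0.19  1.09  1.79]
```

Call:
apply_moves --pt "100 0 -0.94 0 0" --pt "60 0 0 -0.9 0" --pt "60 0 0 -0.9 0" --pt "60 0 0 0 0" --pt "60 0 0 -0.8 0" --pt "60 0 0 -0.38 0" --pt "60 0 0 0 0"

```text
clock: 2.98
position: [0.4786, -0.3027, 0.0374]
ee_rot: [-0.559, -3.091, -0.001]
force: [0.2, 0.3, 1.1]
width: 0.602
gripper_force: 0.0
```

```bash
python3 st.py
```

```text
t 2.975 p [ 0.4786 -0.3027  0.0374] yaw -0.3581 zaxis [-0.     0.001 -1.   ] F [0.16 0.33 1.09] T [0.03 0.02 0.02] w 0.602 g 0.0 q [ 0.13  0.57  0.49  1.92 -0.38  0.74  2.05]
```

Off by a few mm; correct it and close.

Call:
apply_moves --pt "60 -0.02 -0.09 0 0" --pt "0 0 0 0 0" --pt "0 0 0 0 0" --pt "0 0 0 0 0" --pt "0 0 0 0 0" --pt "0 0 0 0 0" --pt "0 0 0 0 0" --newtons 20

```text
clock: 3.85
position: [0.477, -0.3086, 0.0366]
ee_rot: [-0.561, -3.091, -0.0]
force: [-0.5, 0.4, 1.1]
width: 0.149
gripper_force: 20.0
```

```bash
python3 st.py
```

```text
t 3.85 p [ 0.477  -0.3086  0.0366] yaw -0.3588 zaxis [-0.  0. -1.] F [-0.46  0.38  1.07] T [0.09 0.   0.  ] w 0.149 g 20.0 q [ 0.14  0.57  0.49  1.92 -0.38  0.74  2.06]
```

Call:
apply_moves --pt "0 0 0 0.8 0" --pt "0 0 0 0.8 0" --pt "0 0.05 0.7 0 0.05" --pt "0 0.05 0.7 0 0.05" --pt "0 0.05 0.7 0 0.05" --pt "0 0.05 0.7 0 0.05" --pt "0 0.05 0.7 0 0.05" --pt "0 0.05 0.7 0 0.05" --pt "0 0.05 0.7 0 0.04" --pt "0 0.05 0.7 0 0.03" --pt "0 0.05 0.7 0 0" --pt "0 0.03 0.7 0 0"

```text
clock: 5.35
position: [0.5055, 0.1125, 0.1324]
ee_rot: [-0.273, -3.129, 0.0]
force: [0.7, 0.1, -2.4]
width: 0.151
gripper_force: 20.0
```

Call:
apply_moves --pt "0 0 0 0 0" --pt "0 0 0 0 0"

```text
clock: 5.6
position: [0.5055, 0.1106, 0.1324]
ee_rot: [-0.273, -3.129, 0.001]
force: [0.3, -0.8, -3.7]
width: 0.145
gripper_force: 20.0
```

```bash
python3 st.py
```

```text
t 5.6 p [0.5055 0.1106 0.1324] yaw -0.1739 zaxis [-0.001 -0.001 -1.   ] F [ 0.3  -0.8  -3.67] T [0.01 0.02 0.01] w 0.145 g 20.0 q [-0.66  0.35  0.45  1.95 -0.19  0.88  1.28]
```

Call:
apply_moves --pt "0 0 0 -0.7 0" --pt "0 0 0 -0.7 0" --pt "0 0 0 -0.17 0" --pt "0 0 0 0 0" --pt "0 0.1 -0.02 0 0" --pt "0 0.1 -0.02 0 0" --pt "0 0 0 0 0"

```text
clock: 6.48
position: [0.5191, 0.1089, 0.0392]
ee_rot: [0.273, 3.128, 0.001]
force: [-0.5, 0.0, -1.9]
width: 0.15
gripper_force: 20.0
```

```bash
python3 st.py; cat > m3.py <<'E'
from m2 import *
import sys
im,de=save("top",sys.argv[1]); hsv=cv2.cvtColor(im,cv2.COLOR_RGB2HSV)
m=((hsv[...,1]<145)&(hsv[...,2]>150)&(hsv[...,0]>14)).astype(np.uint8); m[:,:200]=0;m[:,350:]=0;m[:215]=0;m[290:]=0
cv2.imwrite("pics/"+sys.argv[1]+"c.png",cv2.resize(im[180:290,190:360],None,fx=4,fy=4,interpolation=2)[...,::-1])
E
python3 m3.py t1
```

```text
t 6.475 p [0.5191 0.1089 0.0392] yaw -0.1741 zaxis [ 0.002  0.    -1.   ] F [-0.5   0.04 -1.92] T [0.05 0.03 0.02] w 0.15 g 20.0 q [-0.59  0.5   0.38  2.01 -0.29  0.68  1.38]
```

View pics/t1c.png

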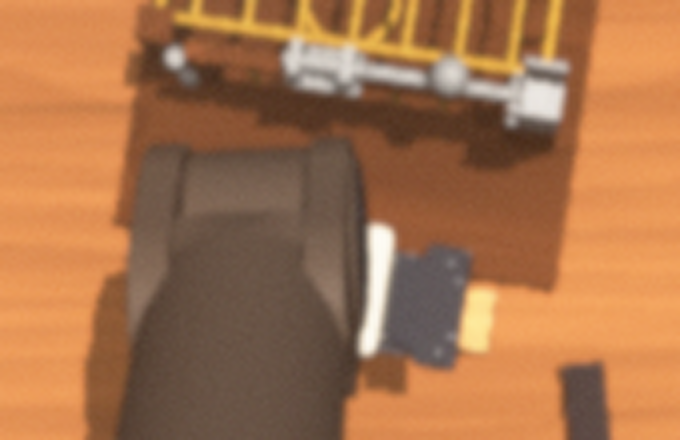

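The arm hides most of the strip; its end shows at crop (478,320), just short of the board corner at (555,288). I'll lower the last mm, then push until I feel contact.

Call:
apply_moves --pt "0 0 0 -0.05 0" --pt "0 0.03 -0.005 0 0" --pt "0 0.03 -0.005 0 0" --pt "0 0 0 0 0"

```text
clock: 7.02
position: [0.5203, 0.1087, 0.0363]
ee_rot: [-0.272, -3.128, -0.001]
force: [-8.3, 0.0, 16.9]
width: 0.154
gripper_force: 20.0
```

Call:
apply_moves --pt "0 0.03 -0.005 0 0" --pt "0 0.03 -0.005 0 0" --pt "0 0 0 0 0"

```text
clock: 7.4
position: [0.5244, 0.108, 0.0366]
ee_rot: [-0.273, -3.129, -0.002]
force: [-7.4, -0.4, 19.6]
width: 0.152
gripper_force: 20.0
```

Call:
apply_moves --pt "0 0.03 -0.005 0 0" --pt "0 0.03 -0.005 0 0" --pt "0 0 0 0 0"

```text
clock: 7.78
position: [0.5285, 0.1073, 0.0368]
ee_rot: [-0.273, -3.13, -0.002]
force: [-6.4, -1.1, 20.7]
width: 0.149
gripper_force: 20.0
```

Call:
apply_moves --pt "0 0 0 0.015 0" --pt "0 0.03 -0.005 0 0" --pt "0 0 0 0 0"

```text
clock: 8.15
position: [0.53, 0.107, 0.0369]
ee_rot: [-0.273, -3.129, -0.001]
force: [-4.6, -1.3, 13.3]
width: 0.151
gripper_force: 20.0
```

Call:
apply_moves --pt "0 0.03 -0.005 0 0" --pt "0 0 0 0 0"

```text
clock: 8.4
position: [0.532, 0.1067, 0.0371]
ee_rot: [-0.273, -3.129, -0.001]
force: [-4.0, -0.6, 14.3]
width: 0.151
gripper_force: 20.0
```

Call:
apply_moves --pt "0 0.03 -0.005 0 0" --pt "0 0 0 0 0"

```text
clock: 8.65
position: [0.5339, 0.1063, 0.0371]
ee_rot: [-0.273, -3.13, -0.001]
force: [-4.1, -0.0, 12.8]
width: 0.148
gripper_force: 20.0
```

```bash
python3 - <<'E'
from h import *
im,de=save("scene","s2"); cv2.imwrite("pics/s2c.png",cv2.resize(im[210:400,220:440],None,fx=3.5,fy=3.15,interpolation=2)[...,::-1])
im,de=save("top","t2")
cv2.imwrite("pics/t2c.png",cv2.resize(im[215:275,270:350],None,fx=8,fy=8,interpolation=2)[...,::-1])
E
```

```text
(no output)
```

View pics/t2c.png

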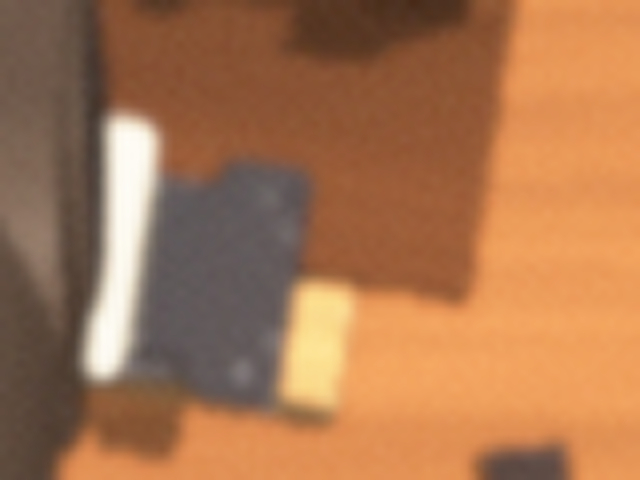

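The strip's far edge at crop (320,281) nearly meets the board edge (extrapolated row 282), so it is within about 1–2 mm. I'll keep pushing gently.

Call:
apply_moves --pt "0 0.03 -0.005 0 0" --pt "0 0 0 0 0"

```text
clock: 9.0
position: [0.5358, 0.1059, 0.0371]
ee_rot: [0.273, 3.13, 0.001]
force: [-3.7, -1.0, 12.2]
width: 0.153
gripper_force: 20.0
```

Call:
apply_moves --pt "0 0.03 -0.005 0 0" --pt "0 0 0 0 0"

```text
clock: 9.25
position: [0.5377, 0.1056, 0.0371]
ee_rot: [0.273, 3.13, 0.001]
force: [-3.9, -0.6, 12.2]
width: 0.151
gripper_force: 20.0
```

```bash
python3 - <<'E'
from m2 import *
save("top","t3")
for t in("t1","t2","t3"):
    im=np.load(t+".npz")["im"]; hsv=cv2.cvtColor(im,cv2.COLOR_RGB2HSV)
    m=((hsv[...,1]<145)&(hsv[...,2]>150)&(hsv[...,0]>14)).astype(np.uint8); m[:,:304]=0;m[:,330:]=0;m[:230]=0;m[290:]=0
    c=max(cv2.findContours(m,0,2)[0],key=cv2.contourArea); x,y,w,h=cv2.boundingRect(c)
    g=cv2.GaussianBlur(im[...,0].astype(float)+im[...,2],(0,0),.7); 
    u=309; col=im[:,u,2].astype(float); 
    d=np.abs(np.diff(col)); ks=[k for k in range(238,282) if d[k]>12]
    top=[k+.5 for k in ks][:3]; print(t,(x,y,w,h),"e",edge(im)(309) if 0 else None)
    print(im[240:276,309].astype(int)[:,2]); 
    M=cv2.moments(m); print(M["m10"]/M["m00"],M["m01"]/M["m00"], plane("top",M["m10"]/M["m00"],M["m01"]/M["m00"],.03))
im=np.load("top0.npz")["im"]; print(edge(im)(309), im[243:256,309]); print(im[243:256,322,2])
E
python3 st.py
```

```text
t1 (304, 252, 11, 16) e None
[ 56  58  60  57  58  56  58  59  54  54  72  94 123 144 150 148 149 149
 150 155 154 155 153 150 148 147 143 128  96  83  84  83  84  86  84  82]
309.0 259.5 [0.50221121 0.00872519 0.03      ]
t2 (304, 250, 11, 17) e None
[ 62  61  62  57  58  59  60  56  55  70 104 132 140 143 143 142 146 148
 149 148 144 143 142 138 129 108  82  69  71  78  83  82  86  84  86  85]
309.2043795620438 258.05839416058393 [0.50602252 0.0081076  0.03      ]
t3 (305, 249, 10, 18) e None
[ 65  63  60  58  59  56  60  60  64  85 112 135 143 138 139 140 145 148
 146 145 140 141 137 136 121  90  71  68  71  80  81  82  85  84  86  84]
309.2481203007519 257.5338345864662 [0.50741149 0.0079639  0.03      ]
(309, np.float32(250.01654)) [[146  87  51]
 [145  86  51]
 [146  86  53]
 [145  86  51]
 [142  86  51]
 [136  80  47]
 [143  87  50]
 [178 109  63]
 [215 134  78]
 [226 145  84]
 [228 146  85]
 [229 146  84]
 [231 151  88]]
[51 54 50 50 50 51 51 54 54 67 81 82 88]
t 9.3 p [0.5377 0.1057 0.0371] yaw -0.1739 zaxis [ 0.     0.001 -1.   ] F [-4.03 -1.61 12.22] T [-0.11  0.89 -0.01] w 0.149 g 20.0 q [-0.57  0.53  0.38  1.96 -0.3   0.7   1.39]
```

The image says the strip is already about flush (its top edge is at row 249.55, expected ~249.6), so the tool was slipping or tipping the lug. I'll release, rise and look.

Call:
apply_moves --pt "50 0 0 0 0" --pt "50 0 0 0 0" --pt "50 0 0 0 0" --pt "50 0 0 0.5 0" --pt "50 0 0 0.8 0" --pt "50 0 0 0.8 0" --pt "50 -0.9 -0.2 0 0" --pt "50 -0.9 -0.2 0 0" --pt "50 0 -0.9 0 0" --pt "50 0 -0.9 0 0" --pt "50 0 -0.9 0 0" --pt "50 0 -0.9 0 0"

```text
clock: 10.8
position: [0.4295, -0.1359, 0.1625]
ee_rot: [0.272, 3.129, 0.001]
force: [1.4, 0.2, -1.1]
width: 0.5
gripper_force: 0.0
```

```bash
python3 st.py; cat > m4.py <<'E'
from m2 import *
import sys
im,de=save("top",sys.argv[1]); hsv=cv2.cvtColor(im,cv2.COLOR_RGB2HSV)
m=((hsv[...,1]<145)&(hsv[...,2]>130)&(hsv[...,0]>14)).astype(np.uint8); m[:,:200]=0;m[:,350:]=0;m[:225]=0;m[290:]=0
c=max(cv2.findContours(m,0,2)[0],key=cv2.contourArea); r=cv2.minAreaRect(c); print(r)
e=edge(np.load("top0.npz")["im"]); A,B=plane("top",*e(228),.015),plane("top",*e(322),.015)
yd=(A-B)/np.linalg.norm(A-B); xd=np.array([yd[1],-yd[0],0]); mid=A-.1222*yd
P=[plane("top",*q,.03) for q in cv2.boxPoints(r)]
print([(round((p-mid)@xd,4),round((p-mid)@yd,4)) for p in P+[plane("top",*r[0],.03)]])
# subpixel top edge in blue channel at several columns
b=im[...,2].astype(float)
for u in range(240,325,12):
    col=b[236:275,u]; k=next((i for i in range(38) if col[i]<100<=col[i+1]),None)
    if k is None: continue
    v=236+k+(100-col[k])/(col[k+1]-col[k]); k2=next((i for i in range(k+3,38) if col[i]>=105>col[i+1]),None)
    v2=236+k2+(col[k2]-105)/(col[k2]-col[k2+1]) if k2 else np.nan
    print(u,"front x %.4f back x %.4f"%tuple(((plane("top",u,w,.03)-mid)@xd) for w in(v,v2)))
cv2.imwrite("pics/"+sys.argv[1]+"c.png",cv2.resize(im[180:290,190:360],None,fx=4,fy=4,interpolation=2)[...,::-1])
E
python3 m4.py t4
```

```text
t 10.8 p [ 0.4295 -0.1359  0.1625] yaw -0.1733 zaxis [ 0.001  0.    -1.   ] F [ 1.38  0.22 -1.13] T [ 0.   -0.06  0.03] w 0.5 g 0.0 q [-0.34  0.21  0.63  2.07 -0.15  0.91  1.77]
((271.4062805175781, 254.6161651611328), (84.63436889648438, 16.527130126953125), 8.652542114257812)
[(np.float64(-0.0505), np.float64(0.1103)), (np.float64(-0.0067), np.float64(0.111)), (np.float64(-0.0062), np.float64(-0.1134)), (np.float64(-0.05), np.float64(-0.1135)), (np.float64(-0.0284), np.float64(-0.0014))]
240 front x -0.0057 back x -0.0493
252 front x -0.0065 back x -0.0495
264 front x -0.0063 back x -0.0494
276 front x -0.0058 back x -0.0486
288 front x -0.0050 back x -0.0481
300 front x -0.0049 back x -0.0480
312 front x -0.0046 back x -0.0418
```

View pics/t4c.png

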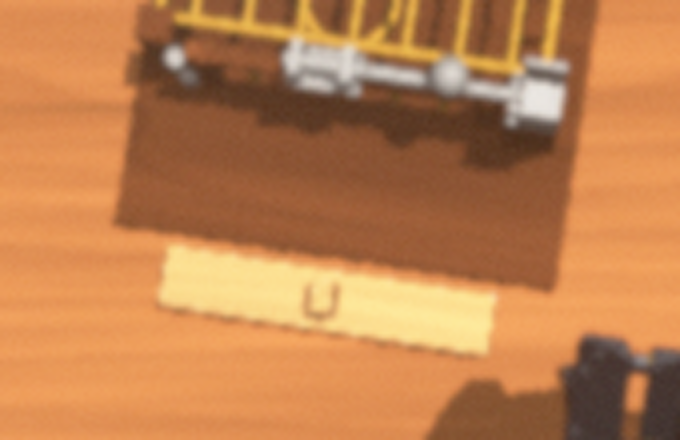

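Released, the strip lies flat and parallel (crop (325,300)), centred at y≈0 but about 8 mm short of the board: the pads had slipped on the lug. I'll push it home from behind with the open fingers low down.

Call:
apply_moves --pt "70 0.12 0.85 0 0" --pt "70 0.12 0.85 0 0" --pt "70 0.12 0.85 0 0" --pt "70 0.12 0.85 0 0" --pt "70 0.12 0.83 0 0" --pt "70 0 0 0 0"

```text
clock: 11.6
position: [0.4656, 0.1239, 0.162]
ee_rot: [-0.262, -3.131, -0.001]
force: [0.6, 0.1, -1.1]
width: 0.702
gripper_force: 0.0
```

Call:
apply_moves --pt "70 0 0 -0.8 0" --pt "70 0 0 -0.8 0" --pt "70 0 0 -0.6 0" --pt "70 0 0 -0.2 0" --pt "70 0 0 0 0"

```text
clock: 12.22
position: [0.4655, 0.1187, 0.0184]
ee_rot: [-0.274, -3.129, 0.001]
force: [0.2, 0.0, 0.5]
width: 0.698
gripper_force: 0.0
```

```bash
python3 st.py
```

```text
t 12.225 p [0.4655 0.1187 0.0184] yaw -0.1748 zaxis [-0.001 -0.001 -1.   ] F [0.22 0.02 0.47] T [0.02 0.01 0.02] w 0.698 g 0.0 q [-0.65  0.48  0.38  2.14 -0.32  0.58  1.36]
```

Call:
apply_moves --pt "70 0.08 -0.014 0 0" --pt "70 0.08 -0.014 0 0" --pt "70 0.08 -0.014 0 0" --pt "70 0.05 -0.009 0 0" --pt "70 0 0 0 0"

```text
clock: 12.85
position: [0.4833, 0.1163, 0.0184]
ee_rot: [0.273, 3.129, 0.0]
force: [-0.3, 0.5, -0.4]
width: 0.701
gripper_force: 0.0
```

Call:
apply_moves --pt "70 0.05 -0.009 0 0" --pt "70 0 0 0 0"

```text
clock: 13.1
position: [0.4862, 0.1158, 0.0183]
ee_rot: [0.273, 3.13, -0.0]
force: [0.1, 0.2, -0.9]
width: 0.702
gripper_force: 0.0
```

Call:
apply_moves --pt "70 0.04 -0.007 0 0" --pt "70 0 0 0 0"

```text
clock: 13.35
position: [0.4886, 0.1153, 0.0183]
ee_rot: [0.273, 3.13, -0.0]
force: [-0.3, 1.0, -0.7]
width: 0.701
gripper_force: 0.0
```

Call:
apply_moves --pt "70 0.04 -0.007 0 0" --pt "70 0 0 0 0"

```text
clock: 13.6
position: [0.4911, 0.1149, 0.0184]
ee_rot: [0.273, 3.129, 0.0]
force: [0.1, 0.2, -0.1]
width: 0.698
gripper_force: 0.0
```

Call:
apply_moves --pt "70 0.04 -0.007 0 0" --pt "70 0 0 0 0"

```text
clock: 13.85
position: [0.4935, 0.1145, 0.0183]
ee_rot: [0.273, 3.129, 0.0]
force: [0.1, -0.4, -0.7]
width: 0.699
gripper_force: 0.0
```

Call:
apply_moves --pt "70 0.04 -0.007 0 0" --pt "70 0 0 0 0"

```text
clock: 14.1
position: [0.4959, 0.1141, 0.0184]
ee_rot: [0.273, 3.129, 0.0]
force: [0.2, 0.7, -1.1]
width: 0.699
gripper_force: 0.0
```

Call:
apply_moves --pt "70 0.03 -0.005 0 0" --pt "70 0 0 0 0"

```text
clock: 14.35
position: [0.4976, 0.1138, 0.0183]
ee_rot: [0.273, 3.13, 0.0]
force: [0.9, -0.2, -0.7]
width: 0.696
gripper_force: 0.0
```

Call:
apply_moves --pt "70 0.03 -0.005 0 0" --pt "70 0 0 0 0"

```text
clock: 14.6
position: [0.4994, 0.1135, 0.0184]
ee_rot: [0.273, 3.13, 0.0]
force: [1.0, 0.1, -0.7]
width: 0.704
gripper_force: 0.0
```

Call:
apply_moves --pt "70 0.03 -0.005 0 0" --pt "70 0 0 0 0"

```text
clock: 14.85
position: [0.5012, 0.1132, 0.0183]
ee_rot: [0.273, 3.13, 0.0]
force: [0.4, 0.2, -0.3]
width: 0.702
gripper_force: 0.0
```

Call:
apply_moves --pt "70 0.03 -0.005 0 0" --pt "70 0 0 0 0"

```text
clock: 15.1
position: [0.503, 0.1129, 0.0184]
ee_rot: [0.273, 3.13, 0.0]
force: [-0.0, 0.4, -0.6]
width: 0.7
gripper_force: 0.0
```

Call:
apply_moves --pt "70 0.03 -0.005 0 0" --pt "70 0 0 0 0"

```text
clock: 15.35
position: [0.5048, 0.1126, 0.0184]
ee_rot: [0.273, 3.129, 0.0]
force: [1.6, 0.4, 0.6]
width: 0.7
gripper_force: 0.0
```

```bash
python3 m4.py t5; python3 st.py
```

```text
((282.64703369140625, 259.08819580078125), (7.592953681945801, 32.13583755493164), 4.39870548248291)
[(np.float64(-0.0786), np.float64(-0.0261)), (np.float64(0.0062), np.float64(-0.0191)), (np.float64(0.0078), np.float64(-0.0392)), (np.float64(-0.0771), np.float64(-0.0461)), (np.float64(-0.0355), np.float64(-0.0326))]
288 front x -0.0043 back x nan
300 front x -0.0088 back x -0.0597
312 front x -0.0046 back x -0.0433
t 15.4 p [0.5047 0.1126 0.0183] yaw -0.174 zaxis [ 0.  0. -1.] F [-0.35 -0.38 -0.12] T [ 0.03  0.05 -0.01] w 0.697 g 0.0 q [-0.6   0.52  0.38  2.05 -0.32  0.63  1.39]
```

View pics/t5c.png

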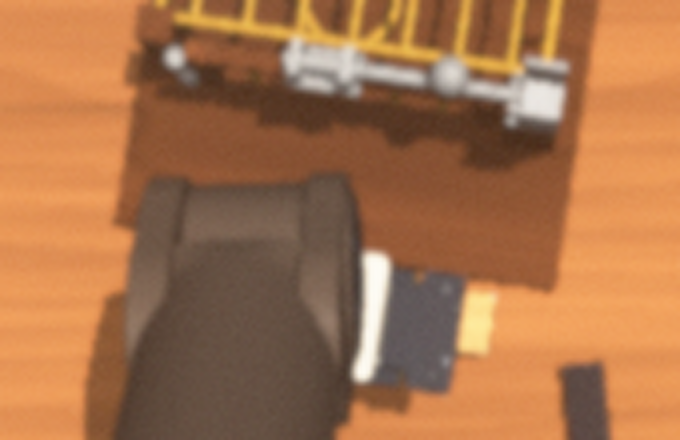

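Crop t5 shows the strip end unmoved at (480,320) while the tool body is centred near row 331. That doesn't fit a tool sitting behind the strip, so I'll check tool against camera with the depth.

```bash
python3 - <<'E'
from m2 import *
mid=np.array([.5455,.1044,0]); yd=np.array([.1736,.9848,0]); xd=np.array([.9848,-.1736,0])
rel=lambda p:np.stack([(p-mid)@xd,(p-mid)@yd,p[...,2]],-1)
for t in("t4","t5"):
    z=np.load(t+".npz"); P=cloud("top",z["de"]); im=z["im"]; hsv=cv2.cvtColor(im,cv2.COLOR_RGB2HSV)
    print(t,"strip end", rel(P[246:272:2,309]).round(4).tolist())
    dark=(hsv[...,2]<110)&(hsv[...,1]<70)&(P[...,2]>.03)&(P[...,2]<.30); 
    lo=(150,-.2) ; v,u=np.where(dark); sel=(v>225)&(v<330)&(u>280)&(u<420); Q=P[v[sel],u[sel]]
    for a,b in((.03,.08),(.08,.13),(.13,.16),(.16,.2),(.2,.25),(.25,.3)):
        q=Q[(Q[:,2]>a)&(Q[:,2]<b)]
        if len(q)>8: print(a,b,len(q),"min",q.min(0).round(3),"max",q.max(0).round(3),"rel med",rel(np.median(q,0)).round(3))
z=np.load("s2.npz"); 
im,de=save("scene","s5"); P=cloud("scene",de); hsv=cv2.cvtColor(im,cv2.COLOR_RGB2HSV)
R=rel(P); m=(hsv[...,0]>14)&(hsv[...,0]<28)&(hsv[...,1]>60)&(hsv[...,1]<150)&(hsv[...,2]>90)&(abs(R[...,0]+.03)<.06)&(abs(R[...,1])<.13)&(P[...,2]<.09)&(P[...,2]>.008)
print(m.sum()); q=R[m]; print(np.percentile(q,[2,25,50,75,98],axis=0).round(4))
top=q[(q[:,2]>.024)&(q[:,2]<.036)]; print(len(top),np.percentile(top,[2,50,98],axis=0).round(4))
cv2.imwrite("pics/s5c.png",cv2.resize(im[210:400,220:440],None,fx=3.5,fy=3.15,interpolation=2)[...,::-1])
E
```

```text
t4 strip end [[0.0106, -0.0958, 0.0149], [0.0055, -0.0966, 0.013], [0.0015, -0.097, -0.005], [-0.0043, -0.098, 0.001], [-0.0115, -0.0994, 0.028], [-0.0167, -0.1003, 0.0277], [-0.0219, -0.101, 0.0264], [-0.0273, -0.1019, 0.0293], [-0.0328, -0.1028, 0.0339], [-0.0381, -0.1037, 0.0356], [-0.0431, -0.1044, 0.0313], [-0.0482, -0.1052, 0.0276], [-0.0523, -0.1054, -0.0036]]
0.25 0.3 192 min [ 0.404 -0.112  0.265] max [ 0.474 -0.044  0.299] rel med [-0.079 -0.19   0.293]
t5 strip end [[0.0104, -0.0959, 0.0173], [0.0052, -0.0967, 0.0162], [0.001, -0.0972, 0.0009], [-0.0041, -0.0979, -0.0031], [-0.0114, -0.0994, 0.0265], [-0.017, -0.1003, 0.0317], [-0.0223, -0.1012, 0.034], [-0.0272, -0.1019, 0.0273], [-0.0325, -0.1027, 0.0295], [-0.0378, -0.1036, 0.0297], [-0.0431, -0.1044, 0.0323], [-0.0483, -0.1052, 0.0307], [-0.0526, -0.1056, 0.0037]]
0.03 0.08 10 min [ 0.394 -0.073  0.044] max [ 0.402 -0.067  0.052] rel med [-0.115 -0.197  0.049]
0.08 0.13 10 min [0.46  0.054 0.127] max [0.526 0.07  0.13 ] rel med [-0.072 -0.057  0.129]
0.13 0.16 422 min [0.456 0.019 0.13 ] max [0.526 0.07  0.157] rel med [-0.044 -0.071  0.15 ]
1790
[[-0.0444 -0.1042  0.0099]
 [-0.0312 -0.0325  0.0284]
 [-0.0183  0.0218  0.0302]
 [-0.0078  0.0677  0.0316]
 [-0.0045  0.108   0.0696]]
1374 [[-0.0447 -0.1054  0.0253]
 [-0.0231  0.0206  0.0305]
 [-0.0051  0.1079  0.0337]]
```

View pics/s5c.png

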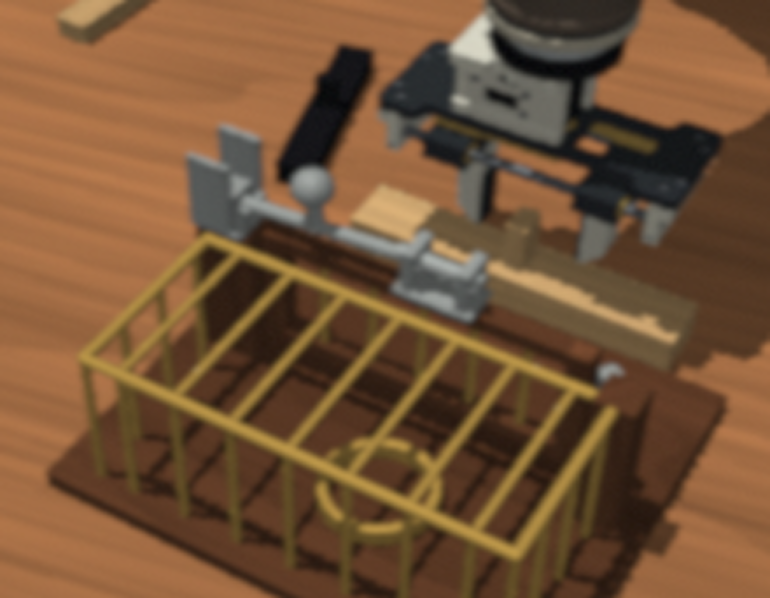

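View: the fingers stand at (475,210) and (590,255), just behind the strip's back edge with the lug between them. The strip is still a few mm off the board, so I keep advancing until contact.

Call:
apply_moves --pt "70 0.03 -0.005 0 0" --pt "70 0.03 -0.005 0 0" --pt "70 0 0 0 0"

```text
clock: 15.82
position: [0.5084, 0.112, 0.0183]
ee_rot: [0.273, 3.13, 0.0]
force: [-0.1, -0.3, -0.4]
width: 0.702
gripper_force: 0.0
```

Call:
apply_moves --pt "70 0.03 -0.005 0 0" --pt "70 0.03 -0.005 0 0" --pt "70 0 0 0 0"

```text
clock: 16.2
position: [0.512, 0.1114, 0.0183]
ee_rot: [0.273, 3.13, 0.0]
force: [0.4, 0.3, -0.0]
width: 0.697
gripper_force: 0.0
```

```bash
python3 m4.py t6|tail -2; python3 st.py
```

```text
300 front x -0.0021 back x nan
312 front x -0.0049 back x -0.0431
t 16.25 p [0.5118 0.1114 0.0183] yaw -0.1739 zaxis [-0.  0. -1.] F [-0.63  0.54 -0.23] T [-0.02  0.06 -0.  ] w 0.7 g 0.0 q [-0.59  0.53  0.38  2.03 -0.32  0.63  1.39]
```

```bash
python3 - <<'E'
from m2 import *
mid=np.array([.5455,.1044,0]); yd=np.array([.1736,.9848,0]); xd=np.array([.9848,-.1736,0])
rel=lambda p:np.array([(p-mid)@xd,(p-mid)@yd,p[2]]).round(4)
f=lambda a,b:(220+a/3.5,210+b/3.15)
for nm,a,b in(("Ltip",475,218),("Rtip",595,260),("strip back R corner",693,300),("front R corner top",668,338),("front L corner",352,213),("backLcorner",383,187),("lugtop",525,212)):
    for z in(.018,.03,.07): print(nm,z,rel(plane("scene",*f(a,b),z)),end="  ")
    print()
for dx in(0,-.0095):
  for dy in(-.037,.037): print("expected tip",((np.array(proj("scene",np.array([.5047,.1126,.018])+dy*yd+dx*xd))-[220,210])*[3.5,3.15]).round(1))
z=np.load("s5.npz"); P=cloud("scene",z["de"])
for a,b in((480,190),(600,235),(475,205),(595,250)):
    u,v=np.round(f(a,b)).astype(int); print("finger pt",rel(P[v,u]))
E
```

```text
Ltip 0.018 [-0.0586 -0.0462  0.018 ]  Ltip 0.03 [-0.0476 -0.0412  0.03  ]  Ltip 0.07 [-0.0108 -0.0244  0.07  ]  
Rtip 0.018 [-0.0612  0.0373  0.018 ]  Rtip 0.03 [-0.0501  0.0411  0.03  ]  Rtip 0.07 [-0.0132  0.0535  0.07  ]  
strip back R corner 0.018 [-0.0583  0.1041  0.018 ]  strip back R corner 0.03 [-0.0473  0.1068  0.03  ]  strip back R corner 0.07 [-0.0105  0.1158  0.07  ]  
front R corner top 0.018 [-0.0191  0.1041  0.018 ]  front R corner top 0.03 [-0.0087  0.1068  0.03  ]  front R corner top 0.07 [0.0261 0.1158 0.07  ]  
front L corner 0.018 [-0.0217 -0.1165  0.018 ]  front L corner 0.03 [-0.0112 -0.1104  0.03  ]  front L corner 0.07 [ 0.0237 -0.09    0.07  ]  
backLcorner 0.018 [-0.0555 -0.1129  0.018 ]  backLcorner 0.03 [-0.0445 -0.1068  0.03  ]  backLcorner 0.07 [-0.0078 -0.0866  0.07  ]  
lugtop 0.018 [-0.0809 -0.0213  0.018 ]  lugtop 0.03 [-0.0695 -0.0167  0.03  ]  lugtop 0.07 [-0.0316 -0.0012  0.07  ]  
expected tip [476.7 237.9]
expected tip [582.8 278.1]
expected tip [483.6 229.7]
expected tip [589.2 269.5]
finger pt [-0.0322 -0.0328  0.075 ]
finger pt [-0.0319  0.047   0.0722]
finger pt [-0.0313 -0.0338  0.0604]
finger pt [-0.0296  0.0469  0.0623]
```

The fingertips show at z≈0.048, not 0.018: they retract when open, so they passed above the strip. I'll back off, close the fingers and push with them.

Call:
apply_moves --pt "40 0 0 0.8 0" --pt "0 0 0 0.4 0" --pt "0 -0.4 0.07 0 0" --pt "0 -0.3 0.05 0 0" --pt "0 0 0 0 0" --pt "0 0 0 -0.6 0" --pt "0 0 0 -0.6 0" --pt "0 0 0 0 0"

```text
clock: 17.25
position: [0.4688, 0.1178, 0.0167]
ee_rot: [-0.273, -3.126, 0.003]
force: [-0.4, -0.7, 0.4]
width: 0.005
gripper_force: 0.0
```

Call:
apply_moves --pt "0 0.08 -0.014 -0.03 0" --pt "0 0.08 -0.014 0 0" --pt "0 0.08 -0.014 0 0" --pt "0 0 0 0 0"

```text
clock: 17.75
position: [0.4851, 0.1162, 0.0171]
ee_rot: [0.273, 3.128, 0.001]
force: [0.8, 0.5, -0.5]
width: 0.003
gripper_force: 0.0
```

Call:
apply_moves --pt "0 0.04 -0.007 0 0" --pt "0 0.04 -0.007 0 0" --pt "0 0 0 0 0"

```text
clock: 18.12
position: [0.4891, 0.1152, 0.0165]
ee_rot: [0.273, 3.13, -0.0]
force: [0.4, -0.2, -0.5]
width: 0.008
gripper_force: 0.0
```

Call:
apply_moves --pt "0 0.04 -0.007 0 0" --pt "0 0.04 -0.007 0 0" --pt "0 0 0 0 0"

```text
clock: 18.5
position: [0.4941, 0.1143, 0.0165]
ee_rot: [0.273, 3.129, 0.0]
force: [0.2, 0.5, -0.1]
width: 0.005
gripper_force: 0.0
```

Call:
apply_moves --pt "0 0.03 -0.005 0 0" --pt "0 0.02 -0.004 0 0" --pt "0 0 0 0 0"

```text
clock: 18.88
position: [0.4969, 0.1139, 0.0165]
ee_rot: [0.273, 3.13, 0.0]
force: [0.1, -0.1, -0.1]
width: 0.006
gripper_force: 0.0
```

Call:
apply_moves --pt "0 0.02 -0.004 0 0" --pt "0 0.02 -0.004 0 0" --pt "0 0 0 0 0"

```text
clock: 19.25
position: [0.499, 0.1134, 0.0165]
ee_rot: [-0.273, -3.129, -0.0]
force: [-0.6, 1.2, -0.2]
width: 0.005
gripper_force: 0.3
```

Call:
apply_moves --pt "0 0.02 -0.004 0 0" --pt "0 0.02 -0.004 0 0" --pt "0 0 0 0 0"

```text
clock: 19.62
position: [0.5016, 0.1129, 0.0166]
ee_rot: [-0.273, -3.13, -0.0]
force: [-2.2, 0.2, 1.5]
width: 0.002
gripper_force: 1.0
```

Call:
apply_moves --pt "0 0.02 -0.004 0 0" --pt "0 0.02 -0.004 0 0" --pt "0 0 0 0 0"

```text
clock: 20.0
position: [0.5042, 0.1124, 0.0166]
ee_rot: [0.273, 3.129, 0.0]
force: [-2.4, 0.2, 1.4]
width: -0.0
gripper_force: 1.0
```

Call:
apply_moves --pt "0 0.02 -0.004 0 0" --pt "0 0.02 -0.004 0 0" --pt "0 0 0 0 0"

```text
clock: 20.38
position: [0.5066, 0.1119, 0.0166]
ee_rot: [0.273, 3.129, 0.0]
force: [-1.5, 1.0, 1.6]
width: 0.006
gripper_force: 1.0
```

Call:
apply_moves --pt "0 0.02 -0.004 0 0" --pt "0 0.02 -0.004 0 0" --pt "0 0 0 0 0"

```text
clock: 20.75
position: [0.509, 0.1115, 0.0166]
ee_rot: [0.273, 3.129, 0.0]
force: [-1.8, 1.5, 1.9]
width: 0.004
gripper_force: 1.1
```

```bash
python3 m4.py t7|tail -4; python3 st.py
```

```text
[(np.float64(-0.0729), np.float64(-0.0254)), (np.float64(0.0098), np.float64(-0.0211)), (np.float64(0.0107), np.float64(-0.0406)), (np.float64(-0.072), np.float64(-0.0448)), (np.float64(-0.0312), np.float64(-0.033))]
288 front x 0.0094 back x -0.0117
300 front x -0.0610 back x nan
312 front x 0.0001 back x -0.0352
t 20.8 p [0.5089 0.1115 0.0165] yaw -0.1739 zaxis [ 0.  0. -1.] F [-2.1  -0.03  2.25] T [0.1  0.37 0.01] w 0.005 g 1.03 q [-0.59  0.53  0.38  2.04 -0.32  0.63  1.4 ]
```

Call:
apply_moves --pt "0 0.02 -0.004 0 0" --pt "0 0.02 -0.004 0 0" --pt "0 0 0 0 0"

```text
clock: 21.18
position: [0.5102, 0.1112, 0.0167]
ee_rot: [-0.272, -3.128, -0.0]
force: [-5.9, 1.1, 9.9]
width: 0.004
gripper_force: 4.9
```

Call:
apply_moves --pt "0 0.02 -0.004 0 0" --pt "0 0.02 -0.004 0 0" --pt "0 0 0 0 0"

```text
clock: 21.55
position: [0.5112, 0.1111, 0.0169]
ee_rot: [-0.272, -3.126, -0.001]
force: [-12.0, 1.1, 18.4]
width: 0.007
gripper_force: 9.8
```

Firm contact with the board. Back off and check.

Call:
apply_moves --pt "0 -0.1 0.018 0 0" --pt "0 -0.5 0.09 0 0" --pt "0 -0.5 0.09 0 0" --pt "0 0 0 0.9 0" --pt "0 0 0 0.9 0" --pt "40 0 -0.8 0.9 0" --pt "40 0 -0.9 0.6 0" --pt "40 0 -0.9 0 0" --pt "40 0 -0.9 0 0" --pt "40 0 -0.5 0 0"

```text
clock: 22.8
position: [0.4477, -0.1123, 0.2064]
ee_rot: [0.278, 3.127, -0.001]
force: [0.4, 0.2, 0.4]
width: 0.397
gripper_force: 0.0
```

```bash
python3 st.py; python3 m4.py t8
```

```text
t 22.8 p [ 0.4477 -0.1123  0.2064] yaw -0.1772 zaxis [ 0.002 -0.001 -1.   ] F [0.41 0.18 0.42] T [-0.01  0.03  0.01] w 0.397 g 0.0 q [-0.45  0.17  0.69  1.99 -0.13  1.02  1.68]
((271.3243408203125, 254.9459686279297), (84.5317153930664, 16.532032012939453), 8.972626686096191)
[(np.float64(-0.0508), np.float64(0.1104)), (np.float64(-0.0069), np.float64(0.1109)), (np.float64(-0.0077), np.float64(-0.1133)), (np.float64(-0.0515), np.float64(-0.1131)), (np.float64(-0.0293), np.float64(-0.0013))]
240 front x -0.0063 back x -0.0492
252 front x -0.0071 back x -0.0493
264 front x -0.0067 back x -0.0497
276 front x -0.0070 back x -0.0506
288 front x -0.0074 back x -0.0508
300 front x -0.0075 back x -0.0501
312 front x -0.0064 back x -0.0428
```

View pics/t8c.png

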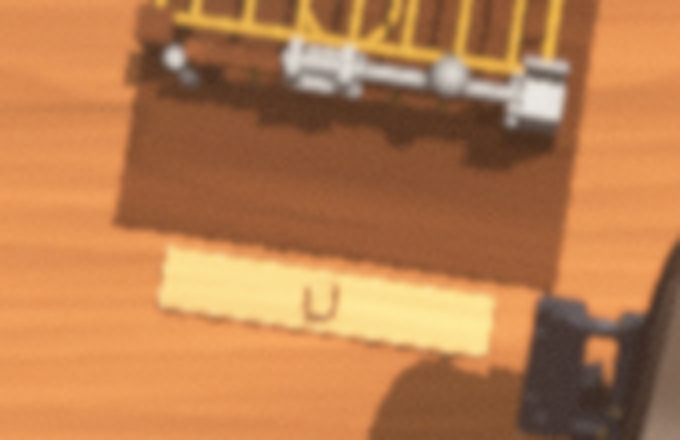

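The strip is back at crop (325,300), still ~8 mm short, so I was pushing the lug and only tipping the strip. I'll measure where the fingertips really are relative to the reported TCP.

```bash
python3 - <<'E'
from h import *
im,de=save("scene","s8"); P=cloud("scene",de); p=observe()["position"]; print(p)
Q=P[(de>0)]; D=Q-p; m=(np.hypot(D[:,0],D[:,1])<.06)&(D[:,2]<.15)&(D[:,2]>-.15)
h,e=np.histogram(D[m,2],bins=np.arange(-.15,.151,.01)); 
for a,b in zip(e,h): print(round(a,3),b,end=" | ")
q=D[m&(D[:,2]<.06)&(D[:,2]>-.03)]; print(); print(q[np.argsort(q[:,2])[:15]].round(4))
E
```

```text
[ 0.4475565  -0.11309561  0.20629791]
-0.15 0 | -0.14 0 | -0.13 0 | -0.12 0 | -0.11 0 | -0.1 0 | -0.09 0 | -0.08 0 | -0.07 0 | -0.06 0 | -0.05 0 | -0.04 0 | -0.03 0 | -0.02 0 | -0.01 0 | 0.0 0 | 0.01 0 | 0.02 20 | 0.03 72 | 0.04 101 | 0.05 99 | 0.06 117 | 0.07 80 | 0.08 37 | 0.09 95 | 0.1 247 | 0.11 323 | 0.12 250 | 0.13 355 | 0.14 220 | 
[[ 0.0055 -0.021   0.0249]
 [-0.0127 -0.0177  0.025 ]
 [-0.0018 -0.0197  0.0259]
 [-0.0062 -0.0194  0.0259]
 [-0.0105 -0.019   0.026 ]
 [-0.0095 -0.0209  0.0261]
 [ 0.0029 -0.0198  0.0262]
 [ 0.0056 -0.0256  0.0264]
 [-0.0133 -0.0203  0.0265]
 [ 0.0045 -0.0214  0.0267]
 [ 0.0054 -0.0233  0.0268]
 [ 0.0005 -0.0209  0.027 ]
 [ 0.0145  0.0178  0.0272]
 [-0.0125 -0.0175  0.0277]
 [ 0.0049 -0.0282  0.0279]]
```

The tips sit 25 mm above the reported TCP, and the body start agrees, so real tip z = reported + 0.025. Now push again with closed fingers genuinely low, at a reported z of about −0.013.

Call:
apply_moves --pt "0 0.06 0.8 0 0" --pt "0 0.06 0.8 0 0" --pt "0 0.06 0.8 0 0" --pt "0 0.06 0.8 0 0" --pt "0 0.08 0.75 0 0" --pt "0 0 0 -0.4 0" --pt "0 0 0 -0.8 0" --pt "0 0 0 -0.8 0" --pt "0 0 0 -0.8 0" --pt "0 0 0 -0.4 0" --pt "0 0 0 0 0"

```text
clock: 24.28
position: [0.4654, 0.128, 0.0125]
ee_rot: [-0.272, -3.127, 0.003]
force: [-0.1, -0.1, -0.3]
width: 0.0
gripper_force: 0.0
```

```bash
python3 st.py
```

```text
t 24.275 p [0.4654 0.128  0.0125] yaw -0.1733 zaxis [-0.003 -0.001 -1.   ] F [-0.12 -0.06 -0.26] T [ 0.07 -0.01 -0.04] w 0.0 g 0.0 q [-0.68  0.5   0.4   2.13 -0.35  0.58  1.37]
```

Call:
apply_moves --pt "0 0 -0.16 -0.2 0" --pt "0 0 0 -0.2 0" --pt "0 0 0 0 0"

```text
clock: 24.65
position: [0.4665, 0.1181, -0.0104]
ee_rot: [-0.274, -3.129, 0.0]
force: [-0.1, -0.9, 0.6]
width: 0.008
gripper_force: 0.0
```

Call:
apply_moves --pt "0 0.05 -0.009 0 0" --pt "0 0.05 -0.009 0 0" --pt "0 0.05 -0.009 0 0" --pt "0 0.05 -0.009 0 0" --pt "0 0 0 0 0"

```text
clock: 25.28
position: [0.4791, 0.1161, -0.01]
ee_rot: [0.273, 3.129, 0.0]
force: [-0.0, 0.2, -0.1]
width: 0.005
gripper_force: 0.0
```

Call:
apply_moves --pt "0 0.04 -0.007 0 0" --pt "0 0.04 -0.007 0 0" --pt "0 0 0 0 0"

```text
clock: 25.65
position: [0.4839, 0.1152, -0.0101]
ee_rot: [0.273, 3.129, 0.0]
force: [0.1, -0.1, -0.2]
width: 0.005
gripper_force: 0.0
```

Call:
apply_moves --pt "0 0.03 -0.005 0 0" --pt "0 0.03 -0.005 0 0" --pt "0 0 0 0 0"

```text
clock: 26.02
position: [0.4875, 0.1146, -0.01]
ee_rot: [0.273, 3.129, 0.0]
force: [-0.6, -0.6, 0.2]
width: 0.005
gripper_force: 0.0
```

Call:
apply_moves --pt "0 0.03 -0.005 0 0" --pt "0 0.03 -0.005 0 0" --pt "0 0 0 0 0"

```text
clock: 26.4
position: [0.4908, 0.1141, -0.0102]
ee_rot: [-0.273, -3.129, 0.0]
force: [-0.5, 0.1, 0.1]
width: 0.005
gripper_force: 0.4
```

Call:
apply_moves --pt "0 0.03 -0.005 0 0" --pt "0 0.03 -0.005 0 0" --pt "0 0 0 0 0"

```text
clock: 26.78
position: [0.4949, 0.1134, -0.01]
ee_rot: [0.273, 3.129, 0.0]
force: [-0.4, 0.1, 0.1]
width: 0.006
gripper_force: 0.0
```

Call:
apply_moves --pt "0 0.03 -0.005 0 0" --pt "0 0.03 -0.005 0 0" --pt "0 0 0 0 0"

```text
clock: 27.15
position: [0.4984, 0.1128, -0.0101]
ee_rot: [0.273, 3.129, 0.0]
force: [0.2, -0.1, -0.6]
width: 0.007
gripper_force: 0.2
```

Sliding contact now (small pad forces). Continue to the stop.

Call:
apply_moves --pt "0 0.03 -0.005 0 0" --pt "0 0 0 0 0"

```text
clock: 27.4
position: [0.5001, 0.1125, -0.0101]
ee_rot: [0.273, 3.129, 0.0]
force: [-0.7, 0.5, -0.3]
width: 0.009
gripper_force: 0.2
```

Call:
apply_moves --pt "0 0.03 -0.005 0 0" --pt "0 0 0 0 0"

```text
clock: 27.65
position: [0.5002, 0.1125, -0.0103]
ee_rot: [-0.272, -3.127, 0.0]
force: [-5.3, 0.5, 3.4]
width: 0.006
gripper_force: 2.8
```

Call:
apply_moves --pt "0 0.03 -0.005 0 0" --pt "0 0 0 0 0"

```text
clock: 27.9
position: [0.5001, 0.1124, -0.0105]
ee_rot: [-0.271, -3.124, 0.0]
force: [-10.7, 2.0, 7.5]
width: 0.005
gripper_force: 5.3
```

```bash
python3 st.py; python3 m4.py t9|tail -2
```

```text
t 27.9 p [ 0.5001  0.1124 -0.0105] yaw -0.173 zaxis [-0.006  0.    -1.   ] F [-10.71   1.97   7.48] T [0.47 2.14 0.05] w 0.005 g 5.31 q [-0.59  0.57  0.37  2.07 -0.37  0.57  1.44]
300 front x 0.0041 back x -0.0067
312 front x 0.0037 back x -0.0368
```

Call:
apply_moves --pt "0 -0.1 0.018 0 0" --pt "0 -0.5 0.09 0 0" --pt "0 -0.5 0.09 0 0" --pt "0 0 0 0.9 0" --pt "0 0 0 0.9 0" --pt "40 0 -0.8 0.9 0" --pt "40 0 -0.9 0.9 0" --pt "40 0 -0.9 0 0" --pt "40 0 -0.9 0 0" --pt "40 0 -0.5 0 0"

```text
clock: 29.2
position: [0.4376, -0.1029, 0.1894]
ee_rot: [0.277, 3.127, -0.0]
force: [0.5, 0.4, 0.3]
width: 0.396
gripper_force: 0.0
```

```bash
python3 st.py; python3 m4.py t10; python3 - <<'E'
from m2 import *
# knob again: grey blob centres
save("scene","s10")
for t in("t10","s10"):
    im=np.load(t+".npz")["im"]; 
    if t[0]=="t": c=cv2.resize(im[180:215,285:320],None,fx=8,fy=8,interpolation=2); o=(285,180)
    else: c=cv2.resize(im[250:290,290:330],None,fx=8,fy=8,interpolation=2); o=(290,250)
    hs=cv2.cvtColor(c,cv2.COLOR_RGB2HSV); m=((hs[...,1]<70)&(hs[...,2]>70)).astype(np.uint8)
    d=cv2.distanceTransform(m,cv2.DIST_L2,5); k=np.unravel_index(d.argmax(),d.shape); print(t,o[0]+k[1]/8-.4,o[1]+k[0]/8-.4,d.max()/8)
E
```

```text
t 29.2 p [ 0.4376 -0.1029  0.1894] yaw -0.177 zaxis [ 0.002 -0.    -1.   ] F [0.5  0.44 0.34] T [ 0.01 -0.02 -0.  ] w 0.396 g 0.0 q [-0.5   0.17  0.72  2.04 -0.14  0.97  1.68]
((271.98553466796875, 250.8439178466797), (84.31571197509766, 16.118061065673828), 8.746162414550781)
[(np.float64(-0.0397), np.float64(0.1101)), (np.float64(0.0031), np.float64(0.1107)), (np.float64(0.0032), np.float64(-0.113)), (np.float64(-0.0396), np.float64(-0.113)), (np.float64(-0.0182), np.float64(-0.0013))]
240 front x 0.0034 back x -0.0381
252 front x 0.0027 back x -0.0390
264 front x 0.0024 back x -0.0389
276 front x 0.0027 back x -0.0379
288 front x 0.0036 back x -0.0375
300 front x 0.0041 back x -0.0377
312 front x 0.0037 back x -0.0365
t10 301.975 198.975 4.5499997
s10 289.6 273.85 6.092636
```

The strip is flush: it moved 10 mm onto a hard stop and sits parallel to the edge. Next the knob at (0.6395, 0.020, 0.176): turn by −90° and hover above it.

Call:
apply_moves --pt "60 0 0 0.4 -0.34" --pt "60 0.4 0.25 0 -0.35" --pt "60 0.42 0.25 0 -0.35" --pt "60 0.42 0.25 0 -0.35" --pt "60 0.42 0.25 0 -0.35" --pt "60 0.42 0.25 0 -0.35" --pt "60 0.42 0.25 0 -0.35" --pt "60 0.42 0.25 0 -0.35" --pt "60 0.42 0.3 0 -0.35" --pt "60 0 0 0 0" --pt "60 0 0 0 0"

```text
clock: 30.68
position: [0.6374, 0.0232, 0.2125]
ee_rot: [2.403, 2.023, -0.001]
force: [-0.3, -0.8, 0.5]
width: 0.598
gripper_force: 0.0
```

```bash
cat >> st.py <<'E'
y=R[:,1]*np.sign(R[0,1]); print("tool-y dir angle",np.arctan2(y[1],y[0]).round(4))
E
python3 st.py
```

```text
t 30.675 p [0.6374 0.0232 0.2125] yaw 1.3996 zaxis [-0.    -0.001 -1.   ] F [-0.28 -0.78  0.46] T [-0.14  0.07  0.02] w 0.598 g 0.0 q [-0.71  0.59  0.96  1.58 -0.5   1.24  0.17]
tool-y dir angle -0.1712
```

Call:
apply_moves --pt "60 0.035 -0.05 -0.4 0" --pt "60 0 0 -0.5 0" --pt "60 0 0 -0.39 0" --pt "60 0 0 0 0" --newtons 30

```text
clock: 31.18
position: [0.6382, 0.0199, 0.1344]
ee_rot: [-2.404, -2.02, 0.003]
force: [-0.0, -0.3, -0.2]
width: 0.603
gripper_force: 0.0
```

Call:
apply_moves --pt "0 0 0 0 0" --pt "0 0 0 0 0" --pt "0 0 0 0 0" --pt "0 0 0 0 0" --pt "0 0 0 0 0" --newtons 30

```text
clock: 31.8
position: [0.6404, 0.0199, 0.1358]
ee_rot: [2.404, 2.02, 0.001]
force: [2.1, 0.1, 2.1]
width: 0.247
gripper_force: 30.0
```

```bash
python3 st.py
```

```text
t 31.8 p [0.6404 0.0199 0.1358] yaw 1.3977 zaxis [ 0.001 -0.    -1.   ] F [2.11 0.15 2.08] T [-0.3  -0.28 -0.04] w 0.247 g 30.0 q [-0.67  0.66  0.91  1.66 -0.57  1.1   0.23]
tool-y dir angle -0.1731
```

Call:
apply_moves --pt "0 0 0 0.07 0" --pt "0 0 0 0.07 0" --pt "0 0 0 0.06 0" --pt "0 0 0 0 0" --pt "0 0.02 0.1 0 0" --pt "0 0 0 0 0"

```text
clock: 32.55
position: [0.6412, 0.0266, 0.1474]
ee_rot: [2.405, 2.022, 0.0]
force: [2.8, 0.3, -2.8]
width: 0.24
gripper_force: 30.0
```

Call:
apply_moves --pt "0 0.02 0.1 0 0" --pt "0 0.02 0.1 0 0" --pt "0 0 0 0 0"

```text
clock: 32.92
position: [0.6435, 0.0393, 0.1472]
ee_rot: [-2.403, -2.022, -0.0]
force: [2.9, 0.7, -4.2]
width: 0.241
gripper_force: 30.0
```

Call:
apply_moves --pt "0 0.02 0.1 0 0" --pt "0 0.01 0.08 0 0" --pt "0 0 0 0 0"

```text
clock: 33.3
position: [0.6454, 0.05, 0.1473]
ee_rot: [-2.404, -2.022, -0.001]
force: [1.8, -0.3, -3.1]
width: 0.241
gripper_force: 30.0
```

```bash
python3 st.py
```

```text
t 33.3 p [0.6454 0.05   0.1473] yaw 1.3987 zaxis [ 0.     0.001 -1.   ] F [ 1.82 -0.3  -3.11] T [ 0.02 -0.35 -0.08] w 0.241 g 30.0 q [-0.71  0.66  0.91  1.63 -0.56  1.14  0.17]
tool-y dir angle -0.1721
```

Call:
apply_moves --pt "0 0.01 0.05 0 0" --pt "0 0 0 0 0" --pt "0 0 0 0 0"

```text
clock: 33.67
position: [0.6459, 0.0522, 0.1474]
ee_rot: [-2.405, -2.021, -0.0]
force: [1.3, 0.2, -3.3]
width: 0.239
gripper_force: 30.0
```

```bash
python3 st.py; python3 - <<'E'
from m2 import *
h=np.array([.6691,.1891]); p=observe()["position"][:2]; v=p-h; print(np.linalg.norm(v),v/np.linalg.norm(v))
last=p
for k in range(1,9):
    t=-.37*k/8; q=h+np.array([[np.cos(t),-np.sin(t)],[np.sin(t),np.cos(t)]])@v; print(k,((q-last)/.06).round(3)); last=q
im,de=save("top","t11"); im,de=save("scene","s11")
E
```

```text
t 33.675 p [0.6459 0.0522 0.1474] yaw 1.3979 zaxis [-0.  0. -1.] F [ 1.28  0.21 -3.3 ] T [-0.1  -0.25 -0.05] w 0.239 g 30.0 q [-0.72  0.66  0.91  1.63 -0.56  1.14  0.17]
tool-y dir angle -0.1729
0.13885107648700662 [-0.16732099 -0.98590247]
1 [-0.105  0.02 ]
2 [-0.104  0.025]
3 [-0.103  0.03 ]
4 [-0.101  0.035]
5 [-0.1    0.039]
6 [-0.098  0.044]
7 [-0.095  0.048]
8 [-0.093  0.053]
```

Call:
apply_moves --pt "0 -0.105 0.02 0 -0.09" --pt "0 -0.104 0.025 0 -0.09" --pt "0 0 0 0 0"

```text
clock: 34.15
position: [0.6333, 0.0549, 0.1475]
ee_rot: [-2.493, -1.911, -0.0]
force: [3.0, -0.1, -3.4]
width: 0.241
gripper_force: 30.0
```

Call:
apply_moves --pt "0 -0.103 0.03 0 -0.09" --pt "0 -0.101 0.035 0 -0.09" --pt "0 0 0 0 0"

```text
clock: 34.52
position: [0.6214, 0.0586, 0.1475]
ee_rot: [2.576, 1.798, 0.0]
force: [2.5, -1.3, -3.5]
width: 0.237
gripper_force: 30.0
```

Call:
apply_moves --pt "0 -0.1 0.04 0 -0.09" --pt "0 -0.098 0.044 0 -0.09" --pt "0 0 0 0 0"

```text
clock: 34.9
position: [0.6097, 0.0633, 0.1476]
ee_rot: [2.653, 1.681, 0.001]
force: [4.1, -0.6, -3.9]
width: 0.243
gripper_force: 30.0
```

Call:
apply_moves --pt "0 -0.095 0.048 0 -0.09" --pt "0 -0.093 0.053 0 -0.09" --pt "0 0 0 0 0" --pt "0 0 0 0 0"

```text
clock: 35.4
position: [0.5986, 0.0692, 0.1476]
ee_rot: [2.726, 1.56, 0.001]
force: [5.5, -2.2, -3.6]
width: 0.237
gripper_force: 30.0
```

```bash
python3 st.py; python3 m4.py t12|head -2; python3 - <<'E'
from h import *
p=observe()["position"]; v=p[:2]-[.6691,.1891]; print("r",np.linalg.norm(v),"theta",np.arctan2(-v[0],-v[1])-.1745)
im,_=save("scene","s12"); cv2.imwrite("pics/s12c.png",cv2.resize(im[180:400,200:450],None,fx=3,fy=2.7)[...,::-1])
E
```

```text
t 35.4 p [0.5986 0.0692 0.1476] yaw 1.0393 zaxis [ 0.001 -0.    -1.   ] F [ 5.51 -2.22 -3.64] T [-0.49 -0.74 -0.07] w 0.237 g 30.0 q [-0.86  0.63  1.04  1.75 -0.61  1.11 -0.15]
tool-y dir angle -0.5315
((291.2716979980469, 253.7340850830078), (45.31304168701172, 16.118061065673828), 8.746162414550781)
[(np.float64(-0.0394), np.float64(0.0069)), (np.float64(0.0034), np.float64(0.0073)), (np.float64(0.0034), np.float64(-0.113)), (np.float64(-0.0394), np.float64(-0.113)), (np.float64(-0.018), np.float64(-0.053))]
r 0.13908920854959775 theta 0.35742010562027604
```

The knob is still held (width 0.237), the opening is ≈0.36 rad with the reaction growing like the spring, and the strip is unchanged. Handing in.

```bash
python3 -c "
from cell import arm
print(arm.sign_off())"
```

```text
the job is handed in; nothing more can be done
None
```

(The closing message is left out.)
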